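# Lay the telescoping scrub brush in its cradle, extend it and hold it out

## Robot

A 7-joint arm with a two-finger parallel gripper is mounted at the origin on the work surface. World frame = base frame: x ahead of the robot, y to its left, z up, the work surface at z = 0. Lengths are in m, angles in rad, forces in N, time in s.
With the tool pointing down it reaches from about 0.425 to 1.025 m from the base axis. Payload 9.4 kg.
Tool frame: the origin (TCP) lies midway between the tips of the shut fingers; the grasp point (between the pads) lies 19 mm behind it; z points along the fingers, y is the direction in which the jaws open and shut (so a half turn about z gives the same grasp; the last joint's range is limited). The gripper opens to 85 mm and grips with 20 to 120 N. Pads are 22 mm wide; open, the fingers measure 114 mm over their backs; the gripper's body (76 mm by 85 mm) begins 54 mm behind the grasp point. The pads swing forward as they close: fully open they stand 13 mm farther back than shut.
Start: joints at [-0.077, 0.599, -0.003, 1.599, 0.002, 0.943, -0.08], TCP at [0.725, -0, 0.191] pointing down, gripper open.
Joint ranges: [-2.57, 2.57], [-0.35, 1.97], [-1.29, 1.29], [0.11, 2.56], [-1.05, 4.19], [0.11, 1.86], [-2.63, 2.63]. Speed limits (rad/s): [2.22, 2.22, 3.01, 3.01, 3.14, 3.14, 3.14].

## Interface

Orientations are given as a rotation vector (axis times angle).
In Python, from cell import read_state, read_camera, get_calibration, finish_job gives the robot as it stands.
- The arm moves only by the shell command python3 -m creep 'ROWS'. ROWS is a JSON object of lists of equal length, an entry for each row: "translation": the shift along the tool's x, y, z in mm, a list of three; "dr": the turn, a rotation vector about the tool's x, y, z in rad, a list of three; "grip": the opening, from 0 (shut) to 1 (fully open). A call has 1 to 12 rows; each row is the pose to reach, as a shift and turn from the pose measured when the call began, along the tool's axes at that moment; what a row does not reach only later rows make up. A row lasts 1/8 s, in which the tool goes at most 62.5 mm and 10.7 degrees, less where a joint would pass 70% of its speed; a pose out of reach is approached as far as the arm can. A call with a gripper value outside its range is refused whole. The fingers move at their own pace and stop on an object; the grip force is fixed at half the most. Time passes only in rows, so rows that repeat a pose let the fingers close. It gives the time, the measured TCP pose, the force and the opening at its end, in the units of the state.
- read_state(): the state, without advancing time (a new reading comes with each control period).
- read_camera(name): name is "scene" or "side" or "wrist"; returns the picture (480x640x3 uint8, red, green, blue); there is no depth.
- get_calibration(name): a dict with "fx", "fy", "cx", "cy" (pixels), "k1" (the pictures are not rectified: a ray, as slopes to the right and down, at radius r is drawn at 1 + k1 r^2 times it, then the intrinsics apply), "R" (3x3) and "t" (3): a world point X has camera coordinates R X + t; the wrist camera has in their place "hand_eye" (4x4, takes a point from camera to tool coordinates, whose origin is the TCP and whose axes are the flange's). Camera axes: x right, y down, z forward; pixel columns grow to the right and rows downward; lengths in m; the calibration is good to about 2 mm. A picture is of the moment at which its call begins: read the wrist's pose just before it. get_calibration takes no time and is no camera call.
- finish_job(): hands the job in, once; it reports no verdict.
The state is a dict: "clock": time; "joints": joint angles; "qd": joint speeds; "effort": joint torques, N m; "ee_pos": TCP position; "eef_rot": TCP orientation; "contact_force": force on the tool from outside, world axes, zero at the start; "wrist_torque": the same for the moment, N m; "opening": finger opening in m.
Only numpy, scipy, OpenCV 4.12 (cv2) and the standard library are available. Lean on these libraries where they do the work, as an engineer would, in place of code of your own. Each camera call takes 0.05 s, during which the arm holds its last target. There are 200 camera calls.

## Task

Lay the telescoping scrub brush flat in the T-shaped compartment of the plywood tray, its head in the wide end and its grip sticking out of the open end, and let go of it; then squeeze the push button on the side of its grip and, keeping it squeezed, pull the grip straight out past the first stop to the second stop, which is full length. Finish while still holding: keep the button squeezed and the grip held out at full length, with the brush still lying in the tray, and do not disturb the other things on the shelf.

Things in the scene. Friction and masses are not known exactly. Their poses are not given: they have to be found in the camera images.
- brush: Telescoping scrub brush, lying flat, all 30 mm tall, about 0.45 kg, balanced near mid-sleeve. Origin on the underside below mid-sleeve; x runs from head to grip, z up. Aluminium sleeve 26 mm wide, x -85 to 85 mm. Wooden head 90 mm wide (y), x -115 to -85, bristles to -145. Black grip 26 mm wide, x 90 to 160 pushed in. Starts on the shelf, grip towards the robot, turned up to 0.45 rad.
- brush_sleeve (a point): Middle of the sleeve: 15 mm above the brush's origin (half the height), same axes as the brush.
- brush_head (a point): Middle of the wooden head: 100 mm from the sleeve's middle towards -x of the brush.
- grip_mid (a point): Middle of the black grip, level with its button: 125 mm from mid-sleeve along the brush's +x when pushed in, 215 mm at full length; moves with the grip. Axes as the brush. Width here 32.5 mm over the button when out, 26.5 mm pressed. With the brush in the tray, nothing of the tray is under or beside it.
- button_face (a point): Outer face of the push button, on the +y side of the grip: 19.5 mm from the grip's middle plane, 24 mm long, 16 mm high. It moves 6 mm inward. Fingers closing on both sides of the grip at grip_mid, with 15 N or more, press it fully.
- brush_button (a joint): Push button travel: 0 out, 0.006 m fully pressed; spring 2.4 N to start, 6 N fully pressed. While it is out the grip is locked at its stop; pressed over about 3.5 mm it frees the grip. Let out between stops, it rides inside and catches at the next stop.
- brush_grip (a joint): How far the grip is pulled out, m: 0 pushed in (start), about 0.045 first stop, 0.090 second stop (full length, a hard end). With the button pressed it slides against about 2 N of friction.
- tray: Plywood cradle tray fixed to the shelf, placed and turned anew each run. Origin on the shelf below where mid-sleeve goes; the laid brush has the same axes: head at -x, grip beyond the open +x end. T-shaped compartment: floor 14 mm above the shelf, walls to 36 mm. The brush fits with its origin within 7 mm of the tray's in x. A plain compartment at y -155 to -89 mm, 22 mm tall, holds the scraper.
- tray_wide (a point): Middle of the floor of the compartment's wide part, for the head: x -152 to -78 mm of the tray, 104 mm wide, closed behind. Neck walls at x -78 to -55, each from y 16.5 out to 56 mm, leave a 33 mm slot; the head bears on them when the grip is pulled.
- tray_mouth (a point): Middle of the floor at the open end, x 80 mm of the tray: two cheeks, x 50 to 80 mm, leave a 34 mm slot for the sleeve. Between neck walls and cheeks (x -55 to 50) there are no walls and the floor is a rib 22 mm wide, so fingers fit beside the sleeve.
- scraper: Bystander: flat scraper about 195 mm long and 14 mm tall, lying in the tray's second compartment. Leave it alone.
- padholder: Bystander: little steel pad holder, 42 x 40 mm, 24 mm tall, between brush and tray.
- cup: Bystander: green plastic cup, 76 mm across, 85 mm tall, at the left.
- soaptin: Bystander: round aluminium soap tin, 56 mm across, 26 mm tall, close in front of the robot.
- soapbottle: Bystander: white soap bottle, 60 mm across, 170 mm tall, at the right.
- nailbrush: Bystander: wooden nail brush, 95 x 42 x 30 mm, near the robot at its left.

How it is judged:
By the outcome, as a careful person would: the job done as asked, in the order asked, and still so for the second after the job is handed in, while the arm keeps its last pose, push and grip.
It also fails if it takes over 48 s, if anything falls off the work surface, if the arm or the gripper's body presses on something with over 40 N, if the wrist force passes 120 N, or if a joint passes its speed limit or range.

## Working session

There is one attempt and no reset: what is moved stays moved. The work goes in short steps, Python scripts to look and compute and a shell command to move; the robot and the scene stay as the last step left them, time stands still between calls to the robot, and variables do not carry over. Pictures are saved under pics/ and viewed, about 8 in all and at most 12, crops included, and the job is handed in when it is done.

```bash
mkdir -p pics; cat > h.py <<'E'
import numpy as np, cv2
from scipy.spatial.transform import Rotation as Ro
from cell import *
def snap(n,f=None):
    im=read_camera(n)
    if f: cv2.imwrite('pics/'+f,cv2.cvtColor(im,cv2.COLOR_RGB2BGR))
    return im
def cam(n,s=None):
    c=get_calibration(n)
    if 'R' in c: return c,np.array(c['R']),np.array(c['t'])
    s=s or read_state(); T=np.eye(4); T[:3,:3]=Ro.from_rotvec(s['eef_rot']).as_matrix(); T[:3,3]=s['ee_pos']
    M=np.linalg.inv(T@np.array(c['hand_eye'])); return c,M[:3,:3],M[:3,3]
def ray(n,uv,C=None):
    c,R,t=C or cam(n); uv=np.atleast_2d(np.array(uv,float))
    K=np.array([[c['fx'],0,c['cx']],[0,c['fy'],c['cy']],[0,0,1]])
    p=cv2.undistortPoints(uv.reshape(-1,1,2),K,np.array([c['k1'],0,0,0.])).reshape(-1,2)
    d=np.c_[p,np.ones(len(p))]@R
    return -R.T@t,d
def onz(n,uv,z,C=None):
    o,d=ray(n,uv,C); return o+d*((z-o[2])/d[:,2])[:,None]
def proj(n,X,C=None):
    c,R,t=C or cam(n); K=np.array([[c['fx'],0,c['cx']],[0,c['fy'],c['cy']],[0,0,1]])
    return cv2.projectPoints(np.array(X,float).reshape(-1,1,3),cv2.Rodrigues(R)[0],t,K,np.array([c['k1'],0,0,0.]))[0].reshape(-1,2)
E
python3 - <<'E'
from h import *
s=read_state();print(s)
for n in('scene','side','wrist'):
    snap(n,n+'0.png'); c=get_calibration(n); print(n,c)
    if n!='wrist': 
        _,R,t=cam(n);print(-R.T@t)
E
```

```text
{'clock': 0.0, 'joints': array([-0.07671594,  0.60013703, -0.00253525,  1.60013543,  0.00180869,
        0.94291038, -0.07980358]), 'qd': array([ 2.21525013e-03, -4.25530879e-05,  7.40689532e-04, -1.11339884e-03,
        1.66664395e-03,  1.16508172e-03, -1.33518723e-03]), 'effort': array([-9.47821900e-04, -7.76440001e+01,  1.56451017e+00, -2.58004493e+01,
        1.21808253e-02,  8.94789293e-03,  3.55701900e-05]), 'ee_pos': array([ 7.24458117e-01, -1.92683309e-05,  1.90606547e-01]), 'eef_rot': array([-2.22065216e+00, -2.22080625e+00,  1.92898824e-03]), 'contact_force': array([ 0.04381561, -0.83003768, -0.56202053]), 'wrist_torque': array([ 0.00867613, -0.03092334, -0.02517197]), 'opening': 0.08516119253923211}
scene {'fx': 605.5839675940625, 'fy': 605.5839675940625, 'cx': 324.68081880069, 'cy': 237.32770741530962, 'k1': -0.06462745197090297, 'R': array([[ 0.46575979,  0.88490279, -0.00385517],
       [ 0.72442057, -0.38378636, -0.5726455 ],
       [-0.50821517,  0.26392249, -0.81979404]]), 't': array([-0.2634637 , -0.33075789,  1.79387867])}
[ 1.27399496 -0.36724552  1.28018832]
side
[... 156 characters left out ...]
, -0.5251778 , -0.01786518],
       [-0.38081573,  0.63964736, -0.6677055 ],
       [ 0.36209152, -0.56128383, -0.74421113]]), 't': array([0.45376019, 0.22664302, 0.96562406])}
[0.12272637 0.63532233 0.87806546]
wrist {'fx': 427.1084950922029, 'fy': 427.1084950922029, 'cx': 314.7308887151113, 'cy': 242.33394742074196, 'k1': 0.03406860543917546, 'hand_eye': array([[ 9.49267269e-05, -9.52517861e-01, -3.04482700e-01,
         7.81897102e-02],
       [ 9.99999112e-01,  4.95212340e-04, -1.23741663e-03,
         3.91793521e-05],
       [ 1.32944503e-03, -3.04482312e-01,  9.52517062e-01,
        -1.82006007e-01],
       [ 0.00000000e+00,  0.00000000e+00,  0.00000000e+00,
         1.00000000e+00]])}
```

View pics/scene0.png

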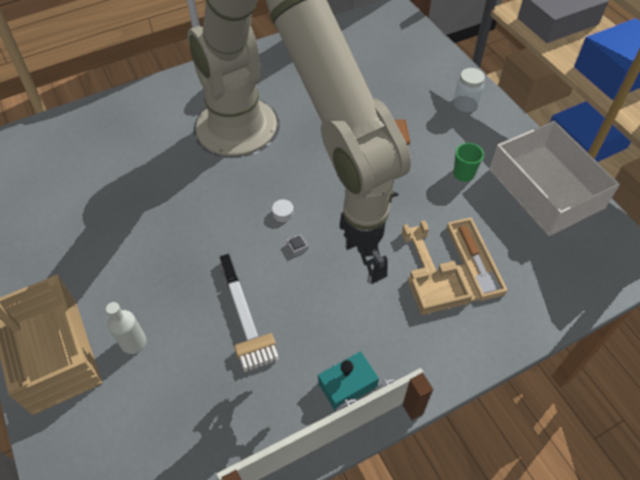

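View pics/wrist0.png

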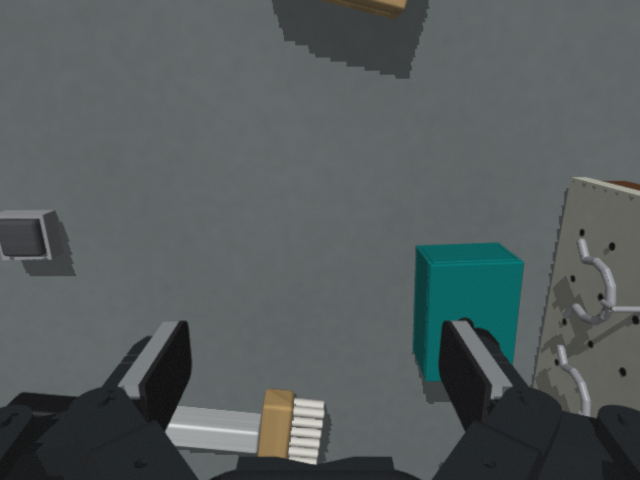

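The scene view shows the brush with its grip near (228,268) and head near (256,345). The tray's wide part is at (440,288), its mouth at (418,235), and the scraper compartment to the right of it. The wrist view shows only the head end of the brush, at (280,425).

```bash
python3 - <<'E'
from h import *
np.set_printoptions(precision=4,suppress=True)
im=cv2.imread('pics/scene0.png')
for n,uv,z in [('gripend',(225,256),.025),('head',(254,345),.03),('traywide',(440,285),.014),('traymouth',(413,235),.014),('pad',(297,243),.024),('tin',(283,208),.026),('cup',(468,150),.085),('bottle',(113,310),.17),('scr',(475,258),.014)]:
    print(n,onz('scene',uv,z)[0])
a=cv2.resize(im[205:325,385:525],None,fx=5,fy=5,interpolation=cv2.INTER_CUBIC); cv2.imwrite('pics/tray_s.png',a)
E
```

```text
gripend [ 0.4301 -0.208   0.025 ]
head [ 0.6858 -0.2426  0.03  ]
traywide [0.7444 0.2216 0.014 ]
traymouth [0.5884 0.2435 0.014 ]
pad [ 0.4781 -0.0324  0.024 ]
tin [ 0.3626 -0.0163  0.026 ]
cup [0.46   0.4915 0.085 ]
bottle [ 0.5427 -0.4856  0.17  ]
scr [0.7206 0.3429 0.014 ]
```

View pics/tray_s.png

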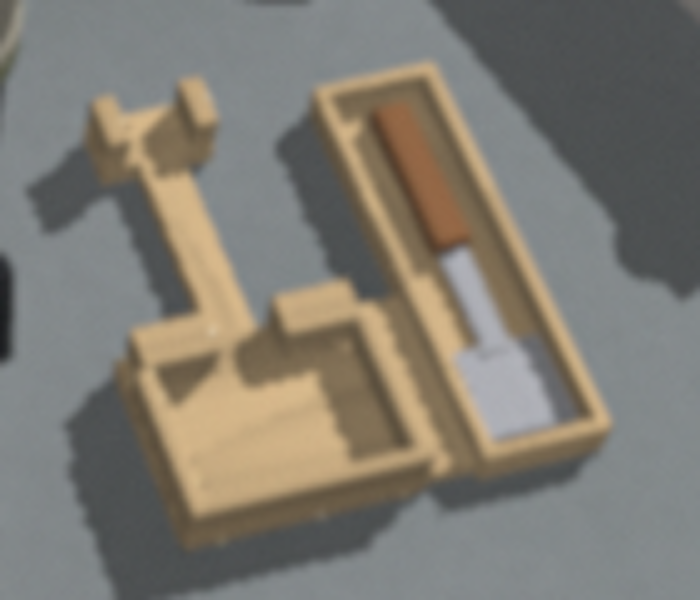

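The tray view is clear: the wide part is at the lower left, the neck walls near (180,340) and (315,305), the cheeks at (110,130) and (197,105), and the scraper compartment on the right. Next I move the wrist camera over the brush.

```bash
python3 -m creep '{"translation":[[-60,-55,0],[-120,-110,0],[-190,-165,0],[-190,-165,0],[-190,-165,0],[-190,-165,0]],"dr":[[0,0,0],[0,0,0],[0,0,0],[0,0,0],[0,0,0],[0,0,0]],"grip":[1,1,1,1,1,1]}'; python3 - <<'E'
from h import *
s=read_state();print(s['clock'],s['ee_pos'],s['eef_rot'],s['qd'].max()); snap('wrist','w1.png')
E
```

```text
clock: 0.9
ee_pos: [0.5599, -0.1899, 0.1912]
eef_rot: [-2.222, -2.22, 0.0]
contact_force: [0.6, 0.6, 0.7]
opening: 0.0856
0.9 [ 0.5599454  -0.18985865  0.19115518] [-2.22157404e+00 -2.22040622e+00  4.02593321e-04] 0.0115146426617222
```

View pics/w1.png

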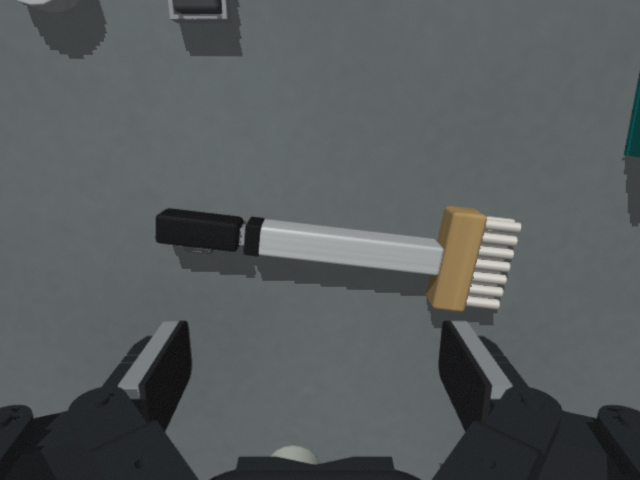

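The wrist view shows the whole brush. The grip runs from x 157 to 240, the sleeve from 262 to 440, and the head is at (460,258). The button is on the lower (-y) side at (200,249).

```bash
python3 - <<'E'
from h import *
np.set_printoptions(precision=4,suppress=True)
im=cv2.imread('pics/w1.png'); hsv=cv2.cvtColor(im,cv2.COLOR_BGR2HSV)
print(hsv[200:285:4,350].tolist())
C=cam('wrist')
m=(hsv[...,2]>150)&(hsv[...,1]<60); m[:,:255]=0;m[:,445:]=0;m[:200]=0;m[290:]=0
cs=np.arange(275,430,5); up=[np.where(m[:,c])[0].min() for c in cs]; lo=[np.where(m[:,c])[0].max()+.5 for c in cs]
L=onz('wrist',np.c_[cs,lo],.03,C); U=onz('wrist',np.c_[cs,up],.03,C)
for P in(L,U):
    p=np.polyfit(P[:,0],P[:,1],1); print('line',p,np.std(P[:,1]-np.polyval(p,P[:,0])))
print('sep mm',(np.polyval(np.polyfit(U[:,0],U[:,1],1),.58)-np.polyval(np.polyfit(L[:,0],L[:,1],1),.58))*1e3)
xs=np.where(m[250])[0];print('row250 extent',xs.min(),xs.max(), onz('wrist',[(xs.min(),250),(xs.max(),250)],.03,C))
o=(hsv[...,0]>8)&(hsv[...,0]<28)&(hsv[...,1]>90);o[:,:400]=0;o[:180]=0;o[330:]=0
c=max(cv2.findContours(o.astype('uint8'),cv2.RETR_EXTERNAL,cv2.CHAIN_APPROX_NONE)[0],key=cv2.contourArea)
q=cv2.approxPolyDP(c,4,True).reshape(-1,2);print(q.tolist());print(onz('wrist',q,.03,C))
g=(hsv[...,2]<45);g[:,:140]=0;g[:,270:]=0;g[:190]=0;g[262:]=0
c=max(cv2.findContours(g.astype('uint8'),cv2.RETR_EXTERNAL,cv2.CHAIN_APPROX_NONE)[0],key=cv2.contourArea)
print(cv2.boundingRect(c))
E
```

```text
[[95, 15, 103], [100, 15, 103], [99, 17, 104], [86, 17, 103], [90, 15, 102], [98, 20, 104], [94, 17, 103], [90, 11, 113], [90, 5, 149], [96, 8, 163], [90, 6, 177], [90, 8, 162], [98, 6, 162], [102, 8, 163], [96, 8, 160], [90, 6, 164], [90, 6, 126], [96, 19, 67], [98, 15, 66], [98, 15, 66], [90, 12, 66], [90, 16, 65]]
line [-0.1192 -0.1688] 0.0002623006043270776
line [-0.1371 -0.1305] 0.0007285898282023995
sep mm 27.879463445556834
row250 extent 260 442 [[ 0.5136 -0.2272  0.03  ]
 [ 0.6675 -0.2269  0.03  ]]
[[449, 206], [438, 239], [445, 249], [440, 273], [430, 276], [426, 294], [435, 308], [462, 310], [485, 216]]
[[ 0.6697 -0.1889  0.03  ]
 [ 0.6633 -0.2172  0.03  ]
 [ 0.67   -0.226   0.03  ]
 [ 0.6677 -0.2478  0.03  ]
 [ 0.6594 -0.2506  0.03  ]
 [ 0.6573 -0.2675  0.03  ]
 [ 0.6663 -0.281   0.03  ]
 [ 0.6901 -0.2828  0.03  ]
 [ 0.6999 -0.1973  0.03  ]]
(156, 209, 88, 43)
```

```bash
python3 -m creep '{"translation":[[-10,8,20],[-20,16,40],[-36,25,60],[-36,25,80],[-36,25,100],[-36,25,120],[-36,25,120],[-36,25,120],[-36,25,120],[-36,25,120]],"dr":[[0,0,-0.18],[0,0,-0.36],[0,0,-0.54],[0,0,-0.72],[0,0,-0.9],[0,0,-1.08],[0,0,-1.26],[0,0,-1.44],[0,0,-1.452],[0,0,-1.452]],"grip":[1,1,1,1,1,1,1,1,1,1]}'; python3 - <<'E'
from h import *
s=read_state();print(s['joints'],s['ee_pos']);R=Ro.from_rotvec(s['eef_rot']).as_matrix();print(R.round(3))
C=cam('wrist',s);snap('wrist','w2.png')
print(proj('wrist',[[.585,-.2255,.03]],C))
E
```

```text
clock: 2.2
ee_pos: [0.5861, -0.2239, 0.0708]
eef_rot: [-0.188, -3.135, -0.002]
contact_force: [0.0, -0.3, -0.1]
opening: 0.0852
[ 0.52676963  0.65642587 -0.38209701  1.91010314  0.38502468  0.64772075
  1.35663402] [ 0.58607739 -0.22391874  0.07083329]
[[-0.993  0.12  -0.   ]
 [ 0.12   0.993  0.001]
 [ 0.001  0.001 -1.   ]]
[[311.11789201 252.98091583]]
```

View pics/w2.png

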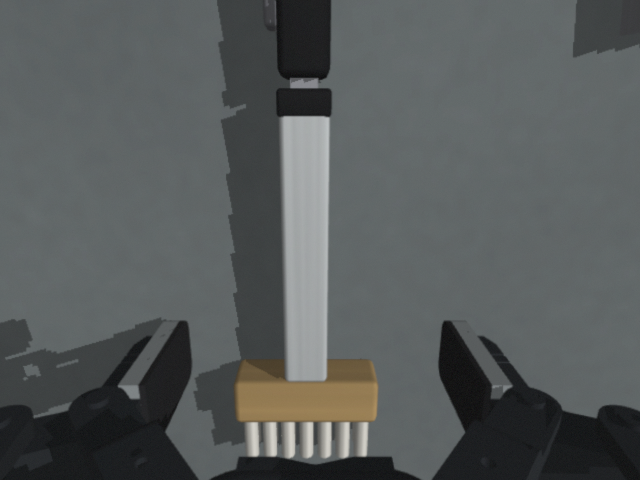

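The view now has the sleeve vertical, centred at column 304–306, with the head junction at row 378 and the collar at row 115.

```bash
python3 - <<'E'
from h import *
np.set_printoptions(precision=4,suppress=True)
C=cam('wrist');R=Ro.from_rotvec(read_state()['eef_rot']).as_matrix()
P=onz('wrist',[(306.5,380),(304,88),(303,77),(304,117)],.03,C);print(P)
print((P-read_state()['ee_pos'])@R*1e3)
E
```

```text
[[ 0.6655 -0.2384  0.03  ]
 [ 0.4997 -0.2187  0.03  ]
 [ 0.4947 -0.2186  0.03  ]
 [ 0.5132 -0.2205  0.03  ]]
[[-80.7336  -4.7395  40.9017]
 [ 86.2189  -5.0084  40.9876]
 [ 91.204   -5.4535  40.9899]
 [ 72.6794  -5.1172  40.9806]]
```

```bash
python3 -m creep '{"translation":[[2,-5,30],[2,-5,60],[2,-5,65],[2,-5,65],[2,-5,65],[2,-5,65],[2,-5,65],[2,-5,65],[2,-5,65]],"dr":[[0,0,0],[0,0,0],[0,0,0],[0,0,0],[0,0,0],[0,0,0],[0,0,0],[0,0,0],[0,0,0]],"grip":[1,1,1,1,0,0,0,0,0]}'; python3 -m creep '{"translation":[[0,0,-30],[0,0,-80],[0,0,-80]],"dr":[[0,0,0],[0,0,0],[0,0,0]],"grip":[0,0,0]}'
```

```text
clock: 3.38
ee_pos: [0.5833, -0.2289, 0.006]
eef_rot: [-0.188, -3.135, -0.001]
contact_force: [0.0, 0.9, 0.2]
opening: 0.0001
clock: 3.75
ee_pos: [0.5856, -0.2295, 0.0895]
eef_rot: [0.188, 3.131, -0.001]
contact_force: [0.6, -0.1, -0.7]
opening: 0.0001
```

The fingers shut completely, so the grasp missed. I'll look before trying again.

```bash
python3 - <<'E'
from h import *
s=read_state();print(s['ee_pos'],s['opening']);a=snap('wrist');b=snap('scene')
b=cv2.resize(b[200:400,170:370],(600,600),interpolation=cv2.INTER_CUBIC)[:480]
cv2.imwrite('pics/w3.png',cv2.cvtColor(np.hstack([cv2.resize(a,(400,300)),cv2.resize(b,(375,300))]),cv2.COLOR_RGB2BGR))
E
```

```text
[ 0.58559162 -0.22945964  0.08950584] 0.00011735176122106938
```

View pics/w3.png

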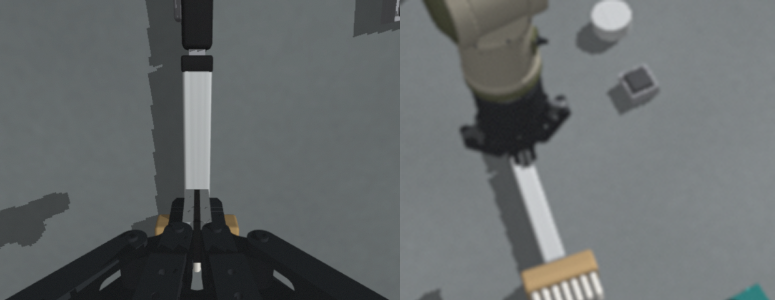

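The brush hasn't moved, and the shut tips appear higher than the TCP should be. I'll check where the tips really are.

```bash
python3 - <<'E'
from h import *
s=read_state();C=cam('wrist',s);a=snap('wrist')
R=Ro.from_rotvec(s['eef_rot']).as_matrix()
for d in(0,.01,.02,.03): print(d,proj('wrist',[s['ee_pos']+R@[0,0,-d]],C),proj('wrist',[s['ee_pos']+R@[.011,0,-d]],C))
cs=cam('scene'); print(proj('scene',[s['ee_pos'],s['ee_pos']+R@[0,0,-.025]]))
b=snap('scene')
A=cv2.resize(a[230:430,215:415],(400,400),interpolation=cv2.INTER_CUBIC);A=np.clip(A.astype(float)*1.8,0,255).astype('uint8')
B=cv2.resize(b[220:300,190:270],(400,400),interpolation=cv2.INTER_CUBIC);B=np.clip(B.astype(float)*1.5,0,255).astype('uint8')
cv2.imwrite('pics/w4.png',cv2.cvtColor(np.hstack([A,B]),cv2.COLOR_RGB2BGR))
E
```

```text
0 [[314.06492867 283.61914348]] [[314.0560403  261.18884326]]
0.01 [[314.00076265 292.61565467]] [[313.99032679 269.17871108]]
0.02 [[313.92966942 302.58157784]] [[313.91740412 278.04335383]]
0.03 [[313.85045399 313.68382238]] [[313.83600954 287.9356779 ]]
[[238.44582797 295.0137074 ]
 [237.0789937  289.46265435]]
```

View pics/w4.png

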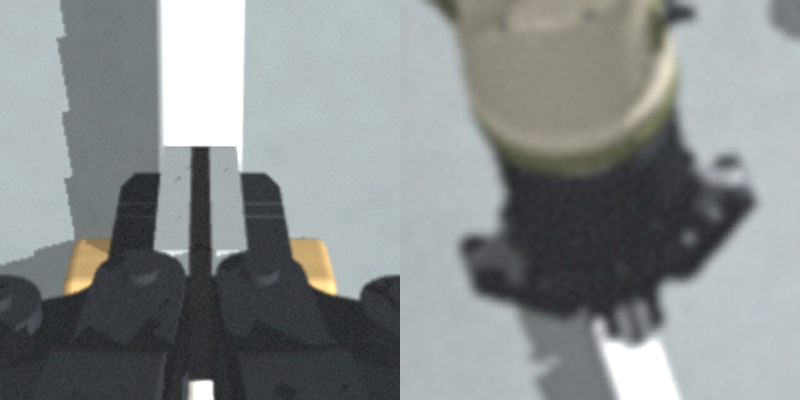

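Both views put the shut tips about 25–40 mm behind the reported TCP (wrist row 303 against a predicted 261–283). That explains the miss, since the fingers closed above the brush. A gentle touch on the bare table beside the brush will measure the offset.

```bash
python3 -m creep '{"translation":[[0,50,0],[0,70,40],[0,70,80],[0,70,84],[0,70,84]],"dr":[[0,0,0],[0,0,0],[0,0,0],[0,0,0],[0,0,0]],"grip":[0,0,0,0,0]}'; for i in 1 2 3 4; do :; done; python3 -m creep '{"translation":[[0,0,4],[0,0,8],[0,0,8]],"dr":[[0,0,0],[0,0,0],[0,0,0]],"grip":[0,0,0]}'
```

```text
clock: 4.58
ee_pos: [0.5906, -0.1594, 0.001]
eef_rot: [-0.188, -3.133, -0.002]
contact_force: [0.6, -0.2, 0.1]
opening: 0.0001
clock: 4.95
ee_pos: [0.5906, -0.1597, -0.0068]
eef_rot: [-0.189, -3.133, -0.001]
contact_force: [0.5, 0.0, -0.2]
opening: 0.0
```

```bash
python3 -m creep '{"translation":[[0,0,3],[0,0,6],[0,0,6]],"dr":[[0,0,0],[0,0,0],[0,0,0]],"grip":[0,0,0]}'
```

```text
clock: 5.32
ee_pos: [0.5904, -0.1596, -0.0131]
eef_rot: [-0.189, -3.133, -0.001]
contact_force: [0.3, 0.9, -0.6]
opening: 0.0001
```

```bash
python3 -m creep '{"translation":[[0,0,3],[0,0,6],[0,0,6]],"dr":[[0,0,0],[0,0,0],[0,0,0]],"grip":[0,0,0]}'
```

```text
clock: 5.7
ee_pos: [0.5902, -0.1596, -0.0194]
eef_rot: [-0.189, -3.132, -0.002]
contact_force: [-0.2, 0.1, 0.5]
opening: 0.0001
```

```bash
python3 -m creep '{"translation":[[0,0,2],[0,0,4],[0,0,4]],"dr":[[0,0,0],[0,0,0],[0,0,0]],"grip":[0,0,0]}'
```

```text
clock: 6.08
ee_pos: [0.5901, -0.1595, -0.0236]
eef_rot: [-0.189, -3.132, -0.002]
contact_force: [0.2, -0.4, 0.2]
opening: 0.0
```

```bash
python3 -m creep '{"translation":[[0,0,2],[0,0,4],[0,0,4]],"dr":[[0,0,0],[0,0,0],[0,0,0]],"grip":[0,0,0]}'
```

```text
clock: 6.45
ee_pos: [0.59, -0.1595, -0.0278]
eef_rot: [-0.189, -3.132, -0.002]
contact_force: [-1.3, 0.3, -0.0]
opening: -0.0003
```

```bash
python3 -m creep '{"translation":[[0,0,2],[0,0,4],[0,0,4]],"dr":[[0,0,0],[0,0,0],[0,0,0]],"grip":[0,0,0]}'
```

```text
clock: 6.82
ee_pos: [0.5898, -0.1594, -0.032]
eef_rot: [-0.189, -3.131, -0.002]
contact_force: [-0.4, -0.5, -0.8]
opening: -0.0001
```

```bash
python3 -m creep '{"translation":[[0,0,2],[0,0,4],[0,0,4]],"dr":[[0,0,0],[0,0,0],[0,0,0]],"grip":[0,0,0]}'
```

```text
clock: 7.2
ee_pos: [0.5897, -0.1594, -0.0362]
eef_rot: [-0.189, -3.131, -0.002]
contact_force: [-0.4, 0.5, -0.1]
opening: -0.0001
```

There is still no contact at TCP z = -36 mm, so I'll look from the side and wrist cameras.

```bash
python3 - <<'E'
from h import *
s=read_state();p=np.array(s['ee_pos']);a=snap('wrist','w5r.png');b=snap('side','sd5.png')
u=proj('side',[p,p+[0,0,.04],p+[0,0,.06]]);print(u);x,y=u[1].astype(int);
x0=max(0,x-80);y0=max(0,y-60);print(x0,y0)
B=cv2.resize(b[y0:y0+120,x0:x0+160],(400,300),interpolation=cv2.INTER_CUBIC)
A=cv2.resize(a[200:440,160:480],(400,300))
cv2.imwrite('pics/w5.png',np.clip(cv2.cvtColor(np.hstack([A,B]),cv2.COLOR_RGB2BGR)*1.6,0,255).astype('uint8'))
E
```

```text
[[335.08201519 209.30830898]
 [335.12576149 198.90004653]
 [335.14827478 193.5112752 ]]
255 138
```

View pics/w5.png

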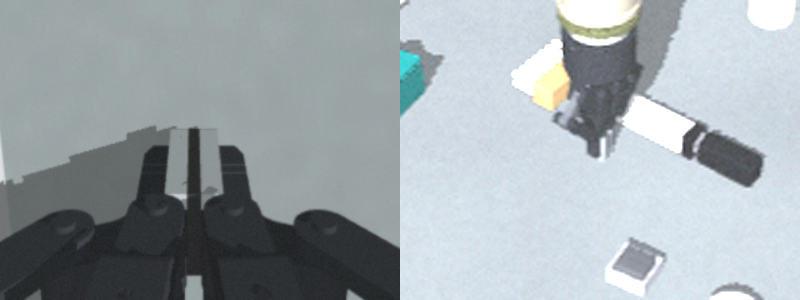

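The side view shows the tip at about (335,200), which is table level, so the real tips are about 36–40 mm behind the reported TCP. One more small step should confirm it.

```bash
python3 -m creep '{"translation":[[0,0,2],[0,0,4],[0,0,4]],"dr":[[0,0,0],[0,0,0],[0,0,0]],"grip":[0,0,0]}'
```

```text
clock: 7.68
ee_pos: [0.5898, -0.1594, -0.0396]
eef_rot: [-0.188, -3.132, -0.001]
contact_force: [-1.3, -0.8, 4.0]
opening: 0.0001
```

```bash
python3 -m creep '{"translation":[[0,0,1],[0,0,3],[0,0,3]],"dr":[[0,0,0],[0,0,0],[0,0,0]],"grip":[0,0,0]}'
```

```text
clock: 8.05
ee_pos: [0.5899, -0.1595, -0.0398]
eef_rot: [-0.188, -3.133, 0.001]
contact_force: [-7.8, 2.0, 34.4]
opening: -0.0002
```

Contact came at reported z = -39.5 mm, so the real tips sit 39.5 mm behind the reported TCP. I'll use that and regrasp.

```bash
python3 -m creep '{"translation":[[0,0,-50],[0,-10,-70],[-2,-69,-70],[-2,-69,-70],[-2,-69,-40],[-2,-69,-6],[-2,-69,-5],[-2,-69,-5],[-2,-69,-5],[-2,-69,-5],[-2,-69,-5],[-2,-69,-5]],"dr":[[0,0,0],[0,0,0],[0,0,0],[0,0,0],[0,0,0],[0,0,0],[0,0,0],[0,0,0],[0,0,0],[0,0,0],[0,0,0],[0,0,0]],"grip":[0.5,1,1,1,1,1,1,0,0,0,0,0]}'
```

```text
clock: 9.55
ee_pos: [0.5842, -0.2288, -0.0335]
eef_rot: [-0.189, -3.134, 0.002]
contact_force: [-1.4, -1.1, 6.9]
opening: 0.0249
```

The brush is grasped (opening 25 mm). While it is held, I'll get a coarse tray pose from the first scene picture.

```bash
python3 - <<'E'
from h import *
np.set_printoptions(precision=4,suppress=True)
f=lambda L,z: onz('scene',[(385+u/5,205+v/5) for u,v in L],z)
A=f([(435,65),(610,425),(318,92),(490,470)],.022);print('scr comp',A, np.arctan2(*(A[0]-A[1])[[1,0]]),np.arctan2(*(A[2]-A[3])[[1,0]]))
B=f([(135,345),(190,520),(432,462),(350,285),(205,325),(275,305)],.036);print('wide',B)
D=f([(105,105),(190,85),(130,140),(190,128)],.036);print('cheeks',D)
print(onz('scene',(348,380),.05),onz('scene',(400,400),.05))
E
python3 -m creep '{"translation":[[0,0,-60],[0,0,-120],[0,0,-150],[0,0,-150]],"dr":[[0,0,0],[0,0,0],[0,0,0],[0,0,0]],"grip":[0,0,0,0]}'
```

```text
scr comp [[0.6191 0.4048 0.022 ]
 [0.8354 0.3527 0.022 ]
 [0.6049 0.3408 0.022 ]
 [0.8281 0.2868 0.022 ]] 2.905508734777157 2.9043470794005644
wide [[0.6963 0.1689 0.036 ]
 [0.7888 0.1403 0.036 ]
 [0.8166 0.2579 0.036 ]
 [0.7167 0.2803 0.036 ]
 [0.7027 0.2049 0.036 ]
 [0.7091 0.2413 0.036 ]]
cheeks [[0.5683 0.2322 0.036 ]
 [0.578  0.2774 0.036 ]
 [0.5928 0.2317 0.036 ]
 [0.6007 0.2626 0.036 ]]
[[ 0.8633 -0.1002  0.05  ]] [[ 0.9532 -0.0254  0.05  ]]
clock: 10.05
ee_pos: [0.5853, -0.2291, 0.1187]
eef_rot: [0.19, 3.134, -0.005]
contact_force: [0.1, -0.4, -5.4]
opening: 0.0248
```

The coarse tray pose is origin (0.652, 0.236), yaw 2.905. The neck, back-wall and cheek spacings agree with it to about 2 mm. I'll hover beside the tray to refine it with the wrist camera and check the brush in the hand.

```bash
python3 -m creep '{"translation":[[-6,55,-15],[-12,110,-40],[-20,165,-40],[-28,220,-40],[-36,275,-40],[-36,326,-40],[-36,326,-40],[-36,326,-40]],"dr":[[0,0,0.02],[0,0,0.04],[0,0,0.06],[0,0,0.08],[0,0,0.1],[0,0,0.116],[0,0,0.116],[0,0,0.116]],"grip":[0,0,0,0,0,0,0,0]}'; python3 - <<'E'
from h import *
np.set_printoptions(precision=4,suppress=True)
s=read_state();print(s['ee_pos'],Ro.from_rotvec(s['eef_rot']).as_matrix().round(4).tolist(),s['opening']);C=cam('wrist',s);a=snap('wrist','w6.png')
o=np.array([.652,.236]);yaw=2.905;c,sn=np.cos(yaw),np.sin(yaw)
T=lambda x,y,z:[o[0]+c*x-sn*y,o[1]+sn*x+c*y,z]
print(proj('wrist',[T(80,0,36) if 0 else T(.08,.017,.036),T(.08,-.017,.036),T(-.055,.0165,.036),T(-.055,-.0165,.036),T(-.152,.052,.036),T(-.152,-.052,.036)],C))
E
```

```text
clock: 11.05
ee_pos: [0.6591, 0.0897, 0.1556]
eef_rot: [-0.37, -3.119, 0.007]
contact_force: [-0.3, -1.4, -5.1]
opening: 0.0252
[0.6591 0.0897 0.1556] [[-0.9722, 0.2341, -0.0016], [0.2341, 0.9722, -0.0044], [0.0005, -0.0046, -1.0]] 0.02524134726508957
[[511.1373  32.7263]
 [566.2351  31.792 ]
 [484.6792 237.3345]
 [530.5498 237.4148]
 [425.6647 353.01  ]
 [557.8329 354.4259]]
```

View pics/w6.png

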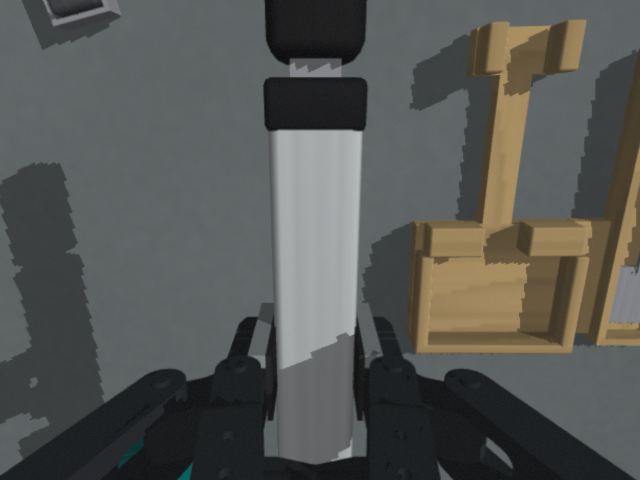

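The wrist view shows the brush straight in the hand. The tray's neck edge is at row 222, and its mouth gap spans columns 508–567 near row 22. These rows are 8–15 px above the scene prediction, which is about 8 mm along the tray's x. I'll compare the corners in the scene and side pictures.

```bash
python3 - <<'E'
from h import *
np.set_printoptions(precision=4,suppress=True)
C=cam('wrist')
s=read_state();R=Ro.from_rotvec(s['eef_rot']).as_matrix()
c,sn=np.cos(2.905),np.sin(2.905)
W=onz('wrist',[(484,222),(526,222),(508,23),(567,21),(432,345),(557,345)],.036,C)
o=np.array([.652,.236]); print('wrist pts in scene-hyp tray frame mm\n',((W[:,:2]-o)@np.array([[c,-sn],[sn,c]])*1e3).round(1))
B=onz('wrist',[(315,78),(317,130)],s['ee_pos'][2]+.0635,C);print('collar tool mm',((B-s['ee_pos'])@R*1e3).round(1))
out=[]
for n,f,col in(('scene','scene0.png',0),('side','sd5.png',0)):
    im=cv2.imread('pics/'+f); u0=proj(n,[[.68,.24,.02]])[0].astype(int); k=5 if n=='scene' else 4; w=int(400/k);hh=int(500/k)
    x0,y0=u0[0]-w//2,u0[1]-hh//2
    cr=cv2.resize(im[y0:y0+hh,x0:x0+w],None,fx=k,fy=k,interpolation=cv2.INTER_CUBIC)
    for d,cc in((0,(0,0,255)),(.008,(255,0,0))):
        for x,y in((-.055,.0165),(-.055,-.0165),(-.055,.056),(.08,.017),(.08,-.017),(-.152,.052),(-.152,-.052)):
            X=[o[0]+c*(x+d)-sn*y,o[1]+sn*(x+d)+c*y,.036]
            q=(proj(n,[X])[0]-[x0,y0]+.5)*k
            cv2.circle(cr,tuple(int(v) for v in q),3,cc,1)
    out.append(cr)
cv2.imwrite('pics/cmp.png',np.hstack([cv2.resize(i,(400,500)) for i in out]))
E
```

```text
wrist pts in scene-hyp tray frame mm
 [[ -44.2   19.2]
 [ -44.3  -10.8]
 [  84.8   20.4]
 [  85.3  -15.7]
 [-145.6   48.5]
 [-144.6  -49.2]]
collar tool mm [[ 84.7   0.4 -63.5]
 [ 71.7   1.  -63.5]]
```

View pics/cmp.png

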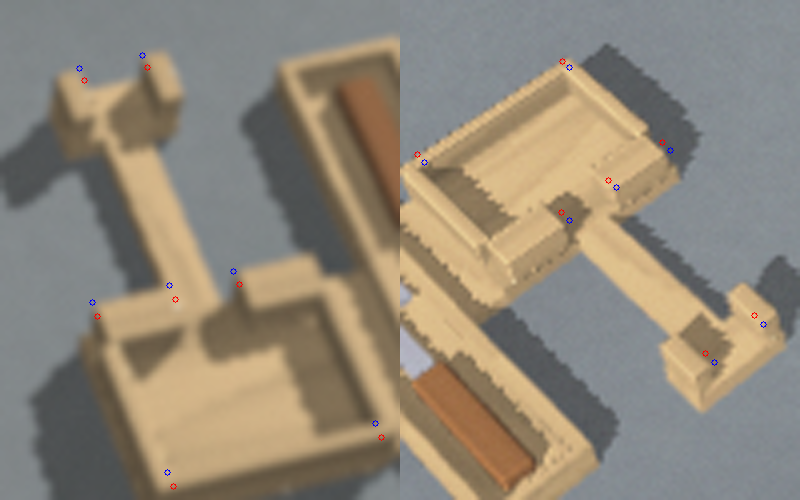

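The corners fall between the two hypotheses: about +5 mm along tray x and +1–2 mm in tray y. I take the origin as (0.646, 0.235). Next I move above the compartment with the brush's underside at about 50 mm and check from the fixed cameras.

```bash
python3 -m creep '{"translation":[[15,46,0],[30,92,0],[46,138,0],[46,138,0],[46,138,50],[46,138,100],[46,138,134],[46,138,134],[46,138,134]],"dr":[[0,0,0],[0,0,0],[0,0,0],[0,0,0],[0,0,0],[0,0,0],[0,0,0],[0,0,0],[0,0,0]],"grip":[0,0,0,0,0,0,0,0,0]}'; python3 - <<'E'
from h import *
s=read_state();print(s['ee_pos'],Ro.from_rotvec(s['eef_rot']).as_matrix().round(4).tolist())
out=[]
for n in('scene','side'):
    im=snap(n,n+'7.png');u0=proj(n,[[.66,.24,.03]])[0].astype(int);k=5 if n=='scene' else 4
    w,h=400//k,500//k
    out.append(cv2.resize(im[u0[1]-h//2:u0[1]+h//2,u0[0]-w//2:u0[0]+w//2],(400,500),interpolation=cv2.INTER_CUBIC))
cv2.imwrite('pics/p7.png',cv2.cvtColor(np.hstack(out),cv2.COLOR_RGB2BGR))
E
```

```text
clock: 12.22
ee_pos: [0.6481, 0.2323, 0.0224]
eef_rot: [0.375, 3.118, -0.007]
contact_force: [0.9, 0.3, -3.8]
opening: 0.0248
[0.64812893 0.23233406 0.02243764] [[-0.9715, 0.237, 0.0001], [0.237, 0.9715, -0.0043], [-0.0011, -0.0041, -1.0]]
```

View pics/p7.png

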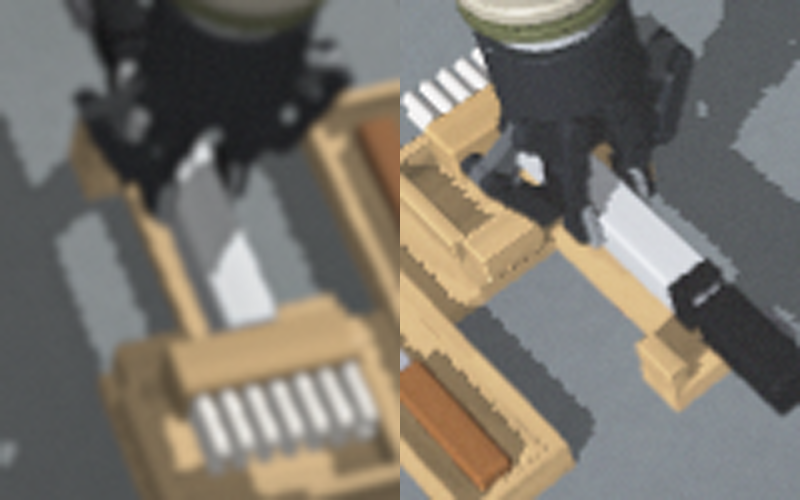

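The brush hovers over the compartment, with the head over the wide part and the collar near the cheeks. I'll convert the head's top corners in the scene picture to the tray frame.

```bash
python3 - <<'E'
from h import *
np.set_printoptions(precision=1,suppress=True)
c,sn=np.cos(2.905),np.sin(2.905); o=np.array([.652,.236])
def f(n,L,z,k):
    u0=proj(n,[[.66,.24,.03]])[0].astype(int);w,h=400//k,500//k
    P=onz(n,[(u0[0]-w//2+(u+.0)/k-.4,u0[1]-h//2+v/k-.4) for u,v in L],z)
    return ((P[:,:2]-o)@np.array([[c,-sn],[sn,c]])*1e3)
zt=.0224+.0635
print('scene head FL FR BL BR',f('scene',[(168,347),(335,297),(190,390),(368,350)],zt,5))
print('side collar/grip axis: collar L,R top; ',f('side',[(670,290),(710,262),(690,318),(727,285)],zt,4))
s=read_state();print(((np.array(s['ee_pos'][:2])-o)@np.array([[c,-sn],[sn,c]])*1e3))
E
```

```text
scene head FL FR BL BR [[ -84.    47. ]
 [ -77.5  -38.3]
 [-108.5   44.9]
 [-108.7  -42.6]]
side collar/grip axis: collar L,R top;  [[226.4 132.4]
 [229.  159.7]
 [245.8 127.1]
 [245.3 155.3]]
[2.8 3.7]
```

```bash
python3 -m creep '{"translation":[[2,2.2,0],[2,2.2,10],[2,2.2,20],[2,2.2,30],[2,2.2,37],[2,2.2,37]],"dr":[[0,0,0],[0,0,0],[0,0,0],[0,0,0],[0,0,0],[0,0,0]],"grip":[0,0,0,0,0,0]}'
```

```text
clock: 13.08
ee_pos: [0.6466, 0.2354, -0.0147]
eef_rot: [0.374, 3.119, -0.006]
contact_force: [-0.0, 0.4, -4.7]
opening: 0.0248
```

The brush went in freely, with only its weight on the wrist. Now I lower the last 5 mm, release, back off upward and check.

```bash
python3 -m creep '{"translation":[[0,0,3],[0,0,5],[0,0,5],[0,0,5],[0,0,5],[0,0,5],[0,0,-50],[0,0,-100],[0,0,-150],[30,0,-190],[30,0,-190],[30,0,-190]],"dr":[[0,0,0],[0,0,0],[0,0,0],[0,0,0],[0,0,0],[0,0,0],[0,0,0],[0,0,0],[0,0,0],[0,0,0],[0,0,0],[0,0,0]],"grip":[0,0,0,0.8,0.8,0.8,0.8,1,1,1,1,1]}'; python3 - <<'E'
from h import *
s=read_state();print(s['ee_pos'],s['opening'],s['joints']);snap('wrist','w8.png');snap('scene','s8.png')
E
```

```text
clock: 14.58
ee_pos: [0.6175, 0.2428, 0.1751]
eef_rot: [0.374, 3.118, -0.007]
contact_force: [0.5, -0.5, -0.4]
opening: 0.0855
[0.61747134 0.24278505 0.17508649] 0.08546222231299862 [-0.19336717  0.57176623 -0.41513645  1.74555597  0.29092923  0.8869448
  0.59642791]
```

View pics/w8.png

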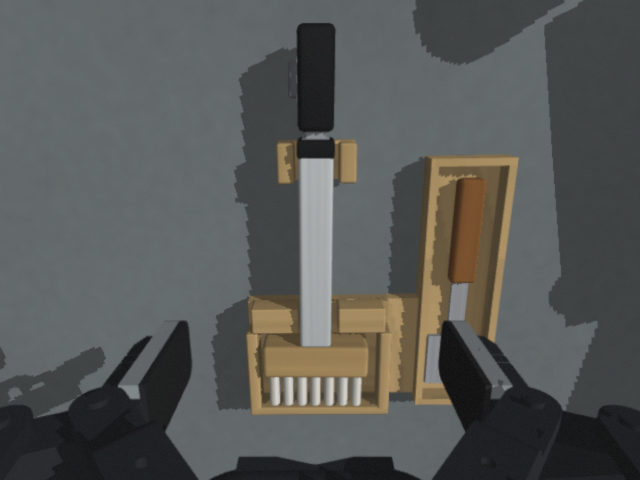

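The brush lies in the compartment: head in the wide part at (315,355), sleeve through the neck and cheeks, grip free at rows 23–131, button on the left at (292,79). The scraper is undisturbed. Next I compute the grip middle.

```bash
python3 - <<'E'
from h import *
np.set_printoptions(precision=4,suppress=True)
s=read_state();C=cam('wrist',s);R=Ro.from_rotvec(s['eef_rot']).as_matrix();p=np.array(s['ee_pos']);print(R)
im=cv2.imread('pics/w8.png');g=cv2.cvtColor(im,cv2.COLOR_BGR2GRAY)
for r in(40,60,100,120):
    w=np.where(g[r,270:360]<50)[0]+270; print(r,w.min(),w.max(),end=' ')
P=onz('wrist',[(316,23),(316,131),(316,79),(315.5,158),(315,346)],.044,C);print(P);print('tool mm',((P-p)@R*1e3).round(1))
G=np.array([.5252,.2650,.044]);print('pred tool',((G-p)@R*1e3).round(1))
E
```

```text
[[-0.9715  0.2369 -0.0012]
 [ 0.2369  0.9715 -0.0052]
 [-0.     -0.0053 -1.    ]]
40 297 334 60 298 334 100 298 333 120 298 333 [[0.4919 0.2732 0.044 ]
 [0.5579 0.2572 0.044 ]
 [0.5248 0.2653 0.044 ]
 [0.5761 0.2524 0.044 ]
 [0.7254 0.2157 0.044 ]]
tool mm [[ 129.2    0.9  129.9]
 [  61.3    1.   129.9]
 [  95.4    0.9  129.9]
 [  42.5    0.6  129.9]
 [-111.3    0.3  129.9]]
pred tool [ 94.9   0.8 129.9]
```

The vision and dead-reckoned values agree to 0.5 mm: grip_mid at tool (95, 1). Now I move over it, descend and squeeze.

```bash
python3 -m creep '{"translation":[[50,1,0],[95,1,40],[95,1,90],[95,1,140],[95,1,180],[95,1,203],[95,1,203],[95,1,203],[95,1,203],[95,1,203],[95,1,203],[95,1,203]],"dr":[[0,0,0],[0,0,0],[0,0,0],[0,0,0],[0,0,0],[0,0,0],[0,0,0],[0,0,0],[0,0,0],[0,0,0],[0,0,0],[0,0,0]],"grip":[1,1,1,1,1,1,1,0,0,0,0,0]}'
```

```text
clock: 16.18
ee_pos: [0.5259, 0.2655, -0.0279]
eef_rot: [0.375, 3.118, -0.006]
contact_force: [-1.4, 0.6, 6.7]
opening: 0.0254
```

The opening of 25.4 mm matches the pressed width (the 26 mm sleeve read 24.8). Now I pull straight out along tool x.

```bash
python3 -m creep '{"translation":[[8,0,0],[16,0,0],[24,0,0],[32,0,0],[40,0,0],[48,0,0],[56,0,0],[64,0,0],[72,0,0],[80,0,0],[84,0,0],[84,0,0]],"dr":[[0,0,0],[0,0,0],[0,0,0],[0,0,0],[0,0,0],[0,0,0],[0,0,0],[0,0,0],[0,0,0],[0,0,0],[0,0,0],[0,0,0]],"grip":[0,0,0,0,0,0,0,0,0,0,0,0]}'
```

```text
clock: 17.68
ee_pos: [0.4429, 0.2855, -0.028]
eef_rot: [0.374, 3.119, -0.007]
contact_force: [-1.4, -2.0, 6.3]
opening: 0.025
```

```bash
python3 -m creep '{"translation":[[2,0,0],[4,0,0],[5,0,0],[5,0,0]],"dr":[[0,0,0],[0,0,0],[0,0,0],[0,0,0]],"grip":[0,0,0,0]}'
```

```text
clock: 18.18
ee_pos: [0.4377, 0.2867, -0.028]
eef_rot: [-0.374, -3.119, 0.007]
contact_force: [-0.3, -2.3, 6.1]
opening: 0.0249
```

```bash
python3 -m creep '{"translation":[[2,0,0],[4,0,0],[4,0,0]],"dr":[[0,0,0],[0,0,0],[0,0,0]],"grip":[0,0,0]}'; python3 - <<'E'
from h import *
snap('scene','s9.png');snap('wrist','w9.png')
E
```

```text
clock: 18.55
ee_pos: [0.4334, 0.2878, -0.028]
eef_rot: [-0.374, -3.119, 0.007]
contact_force: [1.3, -3.0, 5.2]
opening: 0.0253
```

```bash
python3 -m creep '{"translation":[[2,0,0],[3,0,0],[3,0,0]],"dr":[[0,0,0],[0,0,0],[0,0,0]],"grip":[0,0,0]}'
```

```text
clock: 19.02
ee_pos: [0.4301, 0.2886, -0.028]
eef_rot: [-0.374, -3.119, 0.007]
contact_force: [1.6, -2.6, 5.7]
opening: 0.0255
```

```bash
python3 - <<'E'
from h import *
np.set_printoptions(precision=4,suppress=True)
# head/sleeve in scene: compare before (s8) and after pull
for f in('s8.png','s9.png'):
    im=cv2.imread('pics/'+f);h=cv2.cvtColor(im,cv2.COLOR_BGR2HSV)
    m=((h[...,2]>160)&(h[...,1]<35)).astype('uint8');m[:215]=0;m[310:]=0;m[:,:395]=0;m[:,475:]=0
    k,l,st,ce=cv2.connectedComponentsWithStats(m)
    for i in range(1,k):
        if st[i,4]>25: print(f,st[i],ce[i],onz('scene',ce[i],.044)[0])
# predicted pixel of grip end under fingers
s=read_state();p=np.array(s['ee_pos'])
im=cv2.imread('pics/s9.png');g=cv2.cvtColor(im,cv2.COLOR_BGR2GRAY)
t=np.array([-.9715,.237,0])
L=[p*[1,1,0]+[0,0,.044]-t*d for d in np.arange(0.02,.30,.01)]
for d,q in zip(np.arange(.02,.30,.01),proj('scene',L)): print(round(d,2),q.astype(int),im[int(q[1]),int(q[0])],end='; ')
E
```

```text
s8.png [412 223  29  53 543] [426.0939 249.1694] [0.6558 0.2346 0.044 ]
s8.png [454 283   7  13  39] [457.2051 288.4103] [0.7839 0.2384 0.044 ]
s8.png [445 285   7  11  40] [447.725 290.325] [0.7776 0.2156 0.044 ]
s8.png [450 284   6  11  36] [452.5    289.2222] [0.7804 0.2273 0.044 ]
s8.png [435 287   7  12  39] [438.0256 292.2564] [0.7712 0.1925 0.044 ]
s8.png [440 286   7  12  38] [443.0789 291.6579] [0.7755 0.2039 0.044 ]
s8.png [426 289   6  12  39] [428.5641 294.8718] [0.7667 0.169  0.044 ]
s8.png [431 288   6  12  39] [433.3846 293.5641] [0.769  0.1809 0.044 ]
s9.png [411 220  29  53 557] [425.3573 246.167 ] [0.6475 0.2378 0.044 ]
s9.png [444 280  16  13 121] [451.7025 286.0661] [0.7724 0.2305 0.044 ]
s9.png [425 283  21  15 168] [435.006  290.0714] [0.7629 0.1895 0.044 ]
0.02 [398 184] [33 33 31]; 0.03 [400 187] [27 27 26]; 0.04 [401 190] [45 43 43]; 0.05 [402 193] [120 117 116]; 0.06 [403 196] [178 172 171]; 0.07 [404 199] [182 175 175]; 0.08 [406 202] [182 177 175]; 0.09 [407 205] [181 176 175]; 0.1 [408 208] [182 177 175]; 0.11 [409 210] [183 178 175]; 0.12 [411 214] [184 178 177]; 0.13 [412 217] [120 115 114]; 0.14 [413 220] [114 113 111]; 0.15 [414 223] [224 223 221]; 0.16 [416 226] [223 221 219]; 0.17 [417 229] [223 221 220]; 0.18 [418 232] [223 221 219]; 0.19 [420 235] [223 221 219]; 0.2 [421 238] [222 221 219]; 0.21 [422 242] [222 220 218]; 0.22 [424 245] [222 220 219]; 0.23 [425 248] [222 221 219]; 0.24 [426 251] [222 220 219]; 0.25 [428 255] [222 221 219]; 0.26 [429 258] [222 220 218]; 0.27 [430 261] [222 220 218]; 0.28 [432 265] [221 219 217]; 0.29 [433 268] [221 220 218];
```

The brush has slid about 8 mm with the pull and the inner tube is out about 88 mm. I continue gently until the head bears and the end stop is felt.

```bash
python3 -m creep '{"translation":[[1,0,0],[2,0,0],[2,0,0]],"dr":[[0,0,0],[0,0,0],[0,0,0]],"grip":[0,0,0]}'
```

```text
clock: 19.4
ee_pos: [0.4299, 0.2887, -0.0279]
eef_rot: [0.376, 3.118, -0.007]
contact_force: [8.2, -5.8, 2.9]
opening: 0.0255
```

```bash
python3 -m creep '{"translation":[[1,0,0],[2,0,0],[2,0,0]],"dr":[[0,0,0],[0,0,0],[0,0,0]],"grip":[0,0,0]}'
```

```text
clock: 19.77
ee_pos: [0.43, 0.2888, -0.0279]
eef_rot: [0.377, 3.115, -0.006]
contact_force: [10.6, -6.4, 1.6]
opening: 0.0254
```

A hard stop is felt: about 12 N with the TCP stationary. A final numerical check, then I hand it in.

```bash
python3 - <<'E'
from h import *
np.set_printoptions(precision=4,suppress=True)
im=cv2.cvtColor(snap('scene','s10.png'),cv2.COLOR_RGB2BGR);h=cv2.cvtColor(im,cv2.COLOR_BGR2HSV)
m=((h[...,2]>200)&(h[...,1]<35)).astype('uint8');m[:215]=0;m[275:]=0;m[:,:395]=0;m[:,475:]=0
k,l,st,ce=cv2.connectedComponentsWithStats(m);i=1+st[1:,4].argmax();S=onz('scene',ce[i],.044)[0]
s=read_state();t=np.array([-.9715,.237]);print('sleeve',st[i],S,'grip-sleeve along',(s['ee_pos'][:2]-S[:2])@t,'(s8 sleeve centroid bias: visible sleeve centre vs TCP at placing)',(np.array([.6466,.2354])-[.6558,.2346])@t)
a=cv2.imread('pics/scene0.png')
for n,(x,y,w,hh) in dict(pad=(282,230,32,28),tin=(266,194,34,32),cup=(448,138,42,48),scraper=(452,215,58,88),bottle=(98,295,55,65)).items():
    d=cv2.absdiff(a[y:y+hh,x:x+w],im[y:y+hh,x:x+w]).max(2);print(n,d.mean().round(1),(d>50).mean().round(3))
print(s['clock'],s['contact_force'],s['opening'],np.abs(s['qd']).max())
E
```

```text
sleeve [412 221  27  51 447] [0.647  0.2379 0.044 ] grip-sleeve along 0.2228121911494895 (s8 sleeve centroid bias: visible sleeve centre vs TCP at placing) 0.009127400000000093
pad 12.4 0.0
tin 5.6 0.0
cup 4.0 0.0
scraper 7.5 0.025
bottle 18.9 0.077
19.825 [ 9.589  -5.5441  0.7606] 0.025190367424188953 0.0015590925246820675
```

```bash
python3 - <<'E'
from h import *
for f in('scene0.png','s10.png'):
    im=cv2.imread('pics/'+f)[290:365,90:165];h=cv2.cvtColor(im,cv2.COLOR_BGR2HSV)
    y,x=np.where((h[...,2]>140)&(h[...,1]<40));print(len(x),x.mean(),y.mean(),x.min(),x.max(),y.min(),y.max())
print(finish_job())
E
```

```text
617 36.575364667747166 29.990275526742302 15 56 11 55
232 48.77155172413793 40.633620689655174 41 56 24 56
the job is handed in; nothing more can be done
None
```

The job is handed in at about 19.8 s of the 48 s. The brush lies in the T-shaped compartment, and the arm is still holding the grip out at full length with the button squeezed.

**What I did:**
- **First grasp:** it missed. A touch on the bare table showed the real fingertips sit 39.5 mm behind the reported TCP, and I corrected every later height for that. That touch peaked at about 34 N, fingertips on the table.
- **Placing:** I regrasped the sleeve, laid the brush in the compartment and let go. It went in with no sign of jamming.
- **Pulling:** I squeezed the grip at its middle and pulled it straight out until it hit a hard stop.

**Last checks:**
- **Full length:** the tool travelled about 98.7 mm, which is about 9 mm of the brush sliding until the head bore on the neck walls, plus the 90 mm of extension. The grip measured about 214 mm from mid-sleeve (215 expected), with a steady 11–12 N pull.
- **Button:** the opening was 25.2 mm. The 26 mm sleeve had read 24.8 mm, so this matches the pressed width and not the 32.5 mm it would be if the button were out.
- **Other things:** the pad holder, soap tin and cup showed no real change in the pictures. The scraper showed only a small one, about 2.5% of its pixels.
- **Soap bottle (check disagreed):** its bright pixels fell from 617 to 232 and their centre shifted. The right and lower limits stayed within a pixel, so I take it as the arm's shadow, as the gripper never came near it. I did not confirm that by viewing a picture.
- **Nail brush:** I did not check it separately.

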